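# Seat the roller board of a labelling machine and latch it

## Task

Push the orange roller board forward along its rails with a fingertip until you feel it drop down level into its locating notches, then push the red latch round by its black pin until it lies squarely across the board's front end. Only push: do not lift, tip or carry the board, and leave the spare parts and tools around it where they are.

Things in the scene. Friction and masses are not known exactly. Their poses are not given: they have to be found in the camera images.
- bed: aluminium guide bed fixed to the table, base 400 x 210 x 10 mm. Origin: table level, on the rails' centre line. x = push direction (forward, roughly to the robot's left), z up, -y = side away from the robot. Four steel rails along x, tops at height 25 mm. Black side fences, inner faces at y = +-62 mm, tops at height 43 mm, guide the board with 2 mm play; a fingertip fits between them behind the board
- seat (a point): centre of the board's top face when it is home: 50 mm forward of the bed's origin, 41 mm above the table. Axes as the bed's. The notches (dark gaps in the rails) are 8 mm deep and leave the board 3 mm of play fore and aft; pushed on, it then stops hard against the notch walls. Pushed too fast, it can skip over them
- board_top (a point): centre of the orange board's top: loose plate 130 mm long (its x, the push direction), 120 wide, 14 thick, on four feet 10 mm tall, 0.3 to 0.65 kg. Top is 49 mm above the table while sliding, 41 mm when home. Two steel rollers 22 mm across, 40 mm tall, stand on it 32 mm either side. The rear edge to push (black line) is 65 mm behind this point. It starts 80 to 140 mm short of the seat
- latch_pivot (a point): pivot of the red latch, on its vertical axis at the level of the latch bar's underside (44 mm above the table), on the bed's far side; axes as the bed's
- latch_pin (a point): middle of the latch's black upright pin, 16 mm across, from 52 to 84 mm above the table, 65 mm from the pivot. The red bar (16 mm wide, tip 75 mm from the pivot) lies 44 to 52 mm above the table, so it passes over the board, with 3 mm to spare, only when the board is home
- latch (a joint): latch angle, rad: 0 = bar points along the bed's +x (open); grows anticlockwise seen from above; 1.57 = bar points along the bed's +y, squarely across the board; stop at 1.65. Stiff hinge (about 1 N at the pin), stays where left; starts between 0 and 0.5
- spare_roller: spare roller, yellow cylinder 22 mm across, 55 mm tall, standing on the bed's side deck nearest the robot; leave alone. Origin: centre of its underside
- collar: steel shaft collar, ring 32 mm across, 16 mm tall, lying on the bed near its front end, on the side nearest the robot; leave alone. Origin: centre of its underside
- label_roll: roll of labels, white with green and orange bands, 104 mm across, 75 mm tall, on the table; leave alone. Origin: centre of its underside
- hub: aluminium flanged hub, 76 mm across, 30 mm tall, on the table; leave alone. Origin: centre of its underside
- cleaner: white bottle with blue cap, 60 mm across, 150 mm tall, on the table; leave alone. Origin: centre of its underside
- driver: screwdriver with green handle lying on the table beyond the bed; leave alone
- spanner: steel spanner lying on the table beyond the bed; leave alone
- board: the orange board itself: same axes as board_top; origin 24 mm below it, at the level of its feet's undersides
Things that resemble listed ones, but are neither listed nor needed, are in the scene too. What is meant by the board is not pink, and is the smaller of those in its own colour.

How it is judged:
By the outcome, as a careful person would: the job done as asked, in the order asked, and still so for the second after the job is handed in, with the robot touching nothing.
It also fails if it takes over 48 s, if anything falls off the work surface, if the arm or the gripper's body presses on something with over 40 N, if the wrist force passes 120 N, or if a joint passes its speed limit or range.

## Robot

A 6-joint arm with a two-finger parallel gripper is mounted at the origin on the work surface. World frame = base frame: x ahead of the robot, y to its left, z up, the work surface at z = 0. Lengths are in m, angles in degrees, forces in N, time in s.
With the tool pointing down it reaches from about 0.3 to 0.75 m from the base axis. Payload 8.5 kg.
Tool frame: the origin (TCP) lies on the centre line of the jaws, within the pads' length; the fingertips stand 22 mm ahead of it and the grasp point (between the pads) lies 3 mm ahead of it (env.tip_reach is the distance from the TCP to the fingertips, in m); y points along the fingers, z is the direction in which the jaws open and shut, and the axes are right-handed (so a half turn about y gives the same grasp; the last joint's range is limited). The gripper opens to 85 mm and grips with 20 to 120 N. Pads are 22 mm wide; open, the fingers measure 114 mm over their backs; the gripper's body (76 mm by 85 mm) begins 54 mm behind the grasp point. The pads swing forward as they close: fully open they stand 13 mm farther back than shut.
Start: joints at [59.685, 21.807, 74.336, -0, 83.858, -12.336], TCP at [0.17, 0.523, 0.253] pointing down, gripper open.
Joint ranges: [-178.18, 178.18], [-50.72, 133.34], [12.68, 142.11], [-81.47, 261.47], [9.98, 163.14], [-165.26, 165.26]. Speed limits (degrees/s): [136.94, 136.94, 180, 180, 180, 180].

## Interface

Orientations are given as a 3x3 rotation matrix whose columns are the frame's x, y, z axes.
In Python, from rig import env, get_image gives the robot as it stands. The module is installed in compiled form; this text tells all that it offers.
- The arm moves only by the tool carry_out, never from a script. Its argument "targets" is a list that holds one entry, the list of rows, each a list of 7 numbers: the closure, from 0 (fully open) to 1 (shut), then the shift along the world's x, y, z in mm, then the turn, a rotation vector about the world's x, y, z in degrees. In form: [[[claw, dx, dy, dz, ax, ay, az], ...]]. A call has 1 to 20 rows; each row is the pose to reach, as a shift and turn from the pose commanded when the call began; what a row does not reach only later rows make up. A row lasts 1/12 s, in which the tool goes at most 41.7 mm and 7.16 degrees, less where a joint would pass 70% of its speed; a pose out of reach is approached as far as the arm can. A call with a gripper value outside its range is refused whole. The fingers move at their own pace and stop on an object; "squeeze" is the grip in N (left out, the last holds). Time passes only in rows, so rows that repeat a pose let the fingers close. It gives the time, the measured TCP pose, the force and the opening at its end, in the units of the state.
- env.observe(): the state, without advancing time (a new reading comes with each control period).
- get_image(name): name is "scene" or "top" or "wrist"; returns a dict with "img" (384x512x3 uint8, red, green, blue), "fx", "fy", "cx", "cy" (pixels), "rvec" (rotation vector, rad) and "tvec" (3), from world to camera coordinates, as OpenCV has them. Camera axes: x right, y down, z forward; pixel columns grow to the right and rows downward; lengths in m; the calibration is good to about 2 mm. A picture is of the moment at which its call begins. There is no depth.
- env.close_job(): hands the job in, once; it reports no verdict.
The state is a dict: "time_s": time; "q": joint angles; "qvel": joint speeds; "joint_efforts": joint torques, N m; "position": TCP position; "tool_rot": TCP orientation; "ft_force": force on the tool from outside, world axes, zero at the start; "wrist_torque": the same for the moment, N m; "grip_width": finger opening in m.
Only numpy, scipy, OpenCV 4.12 (cv2) and the standard library are available. Lean on these libraries where they do the work, as an engineer would, in place of code of your own. Each camera call takes 0.05 s, during which the arm holds its last target.

## Working session

There is one attempt and no reset: what is moved stays moved. The work goes in short steps, Python scripts to look and compute and a tool call to move; the robot and the scene stay as the last step left them, time stands still between calls to the robot, and variables do not carry over. Pictures are saved under pics/ and viewed, and the job is handed in when it is done.

Besides the shell and the picture viewer there is one more tool, called after "Call:" as name([rows], argument=value, ...), one row to a line, values as JSON. carry_out: Moves the arm, as the interface text tells. Its arguments: {"type":"object","properties":{"targets":{"type":"array"},"squeeze":{"type":"number"}},"required":["targets"]}

```bash
mkdir -p pics; ls
cat > h.py <<'E'
import numpy as np,cv2
from rig import env,get_image
def snap(n,f):
    d=get_image(n); cv2.imwrite('pics/'+f+'.png',d['img'][:,:,::-1]); np.savez('pics/'+f+'.npz',**d); return d
def load(f): return dict(np.load('pics/'+f+'.npz'))
def cam(d):
    R=cv2.Rodrigues(np.array(d['rvec'],float))[0]; return R,-R.T@np.array(d['tvec'],float).ravel()
def ray(d,u,v,z):
    R,c=cam(d); r=R.T@np.array([(u-d['cx'])/d['fx'],(v-d['cy'])/d['fy'],1]); return c+r*(z-c[2])/r[2]
def proj(d,p):
    K=np.array([[d['fx'],0,d['cx']],[0,d['fy'],d['cy']],[0,0,1]],float)
    return cv2.projectPoints(np.array(p,float).reshape(-1,1,3),np.array(d['rvec'],float),np.array(d['tvec'],float),K,None)[0][:,0]
E
python3 - <<'E'
from h import *
for n in ("scene","top","wrist"):
    d=snap(n,n+"0"); print(n,d['fx'],cam(d)[1])
s=env.observe()
print(s)
E
```

```text
pics
scene 404.48282046054464 [ 0.82817323 -0.67781366  0.88458952]
top 364.66538350679014 [ 0.35021195 -0.03705677  1.14606434]
wrist 295.44337731239017 [0.10717151 0.54351656 0.37301253]
{'time_s': 0.15, 'q': array([ 5.96863229e+01,  2.18346044e+01,  7.43715298e+01, -1.19510093e-04,
        8.38582752e+01, -1.23364442e+01]), 'qvel': array([ 0.07535512, -0.15558106, -0.09740471, -0.07286103, -0.03815283,
        0.06517299]), 'joint_efforts': array([ 2.88514690e-03, -4.48624063e+01, -2.31341547e+01, -1.75451351e-04,
        3.82938379e-03, -4.31757115e-06]), 'position': array([0.16966175, 0.5229773 , 0.25284946]), 'tool_rot': array([[ 9.51179234e-01, -5.65608624e-04,  3.08638534e-01],
       [-3.08638960e-01, -9.71501798e-04,  9.51178768e-01],
       [-2.38152024e-04, -9.99999368e-01, -1.09864119e-03]]), 'ft_force': array([-0.42588397,  0.41556005,  0.04166733]), 'wrist_torque': array([-0.0236344 ,  0.00138647, -0.02172691]), 'grip_width': 0.0851614964314531}
```

View pics/scene0.png

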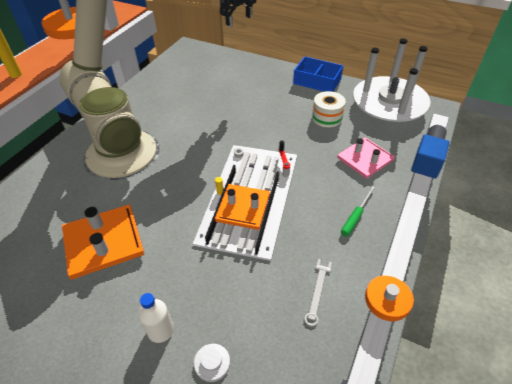

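View pics/top0.png

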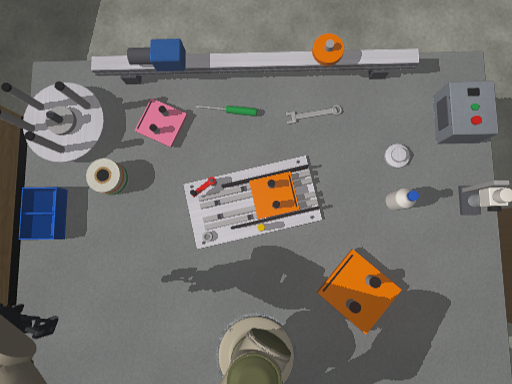

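Run:
```python
import cv2
a=cv2.imread('pics/top0.png')[145:260,170:335]; cv2.imwrite('pics/c1.png',cv2.resize(a,None,fx=4.8,fy=4.8,interpolation=2))
a=cv2.imread('pics/scene0.png')[135:265,185:310]; cv2.imwrite('pics/c2.png',cv2.resize(a,None,fx=4.6,fy=4.6,interpolation=2))
```

```text
(no output)
```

View pics/c1.png

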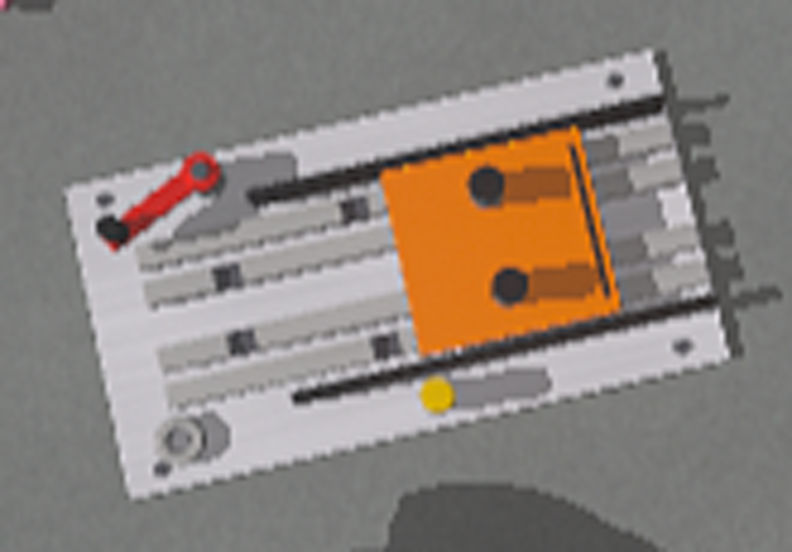

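View pics/c2.png

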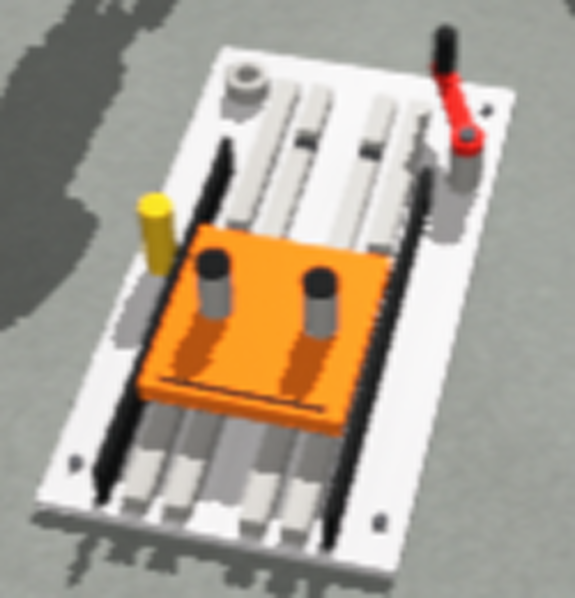

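The two orange boards in the top view are at (272,195), on the rails, and at (360,290), which is larger and on the table. The pink one is at (162,122). The one on the rails is the smaller orange board with a black rear line, and the crop confirms it. Next I measure.

```bash
cat > m.py <<'E'
from h import *
def maskc(d,lo,hi,box):
    hsv=cv2.cvtColor(d['img'],cv2.COLOR_RGB2HSV); m=cv2.inRange(hsv,lo,hi)
    k=np.zeros_like(m); u0,u1,v0,v1=box; k[v0:v1,u0:u1]=m[v0:v1,u0:u1]; return k
E
python3 - <<'E'
from m import *
d=load('top0')
# board orange
m=maskc(d,(5,150,60),(20,255,255),(230,330,150,240))
c=max(cv2.findContours(cv2.morphologyEx(m,cv2.MORPH_CLOSE,np.ones((5,5))),0,1)[0],key=cv2.contourArea)
P=np.array([ray(d,u,v,.049)[:2] for u,v in c[:,0]],np.float32)
print('board',cv2.minAreaRect(P*1000))
# bed
m=maskc(d,(0,0,175),(180,40,255),(175,330,150,255))
m=cv2.morphologyEx(m,cv2.MORPH_CLOSE,np.ones((15,15)))
c=max(cv2.findContours(m,0,1)[0],key=cv2.contourArea)
P=np.array([ray(d,u,v,.010)[:2] for u,v in c[:,0]],np.float32)
r=cv2.minAreaRect(P*1000);print('bed',r, cv2.boxPoints(r).tolist())
cr=[(65,187),(655,50),(730,358),(132,498)]
Q=np.array([ray(d,170+u/4.8-.5,145+v/4.8-.5,.010) for u,v in cr])*1000;print(Q.round(1))
A=Q[0]-Q[1];B=Q[3]-Q[2];print(np.degrees(np.arctan2(A[1],A[0])),np.degrees(np.arctan2(B[1],B[0])),np.linalg.norm(A),np.linalg.norm(Q[1]-Q[2]),Q.mean(0))
for n,u,v,z in (('pivot',201,170,.052),('pin',111,228,.084),('roll1',487,184,.089),('roll2',510,284,.089),('yel',437,395,.065),('collar',182,438,.026)):
    print(n,ray(d,170+u/4.8-.5,145+v/4.8-.5,z)*1000)
s=load('scene0')
for n,u,v,z in (('pivot',466,135,.052),('pintop',446,34,.084),('roll1',319,280,.089),('roll2',213,262,.089),('yel',155,203,.065),('collar',245,74,.026)):
    print('s',n,ray(s,185+u/4.6-.5,135+v/4.6-.5,z)*1000)
cs=[(225,47),(515,92),(395,570),(37,498)]
print(np.array([ray(s,185+u/4.6-.5,135+v/4.6-.5,.010)*1000 for u,v in cs]))
E
```

```text
board ((478.1564636230469, -59.22850799560547), (121.24823760986328, 128.9529571533203), 12.201991081237793)
bed ((461.18804931640625, 9.619918823242188), (207.58106994628906, 397.34912109375), 12.637557983398438) [[316.44537353515625, 180.77371215820312], [403.37860107421875, -206.94906616210938], [605.9307250976562, -161.53387451171875], [518.9974975585938, 226.18890380859375]]
[[ 521.8  226.5   10. ]
 [ 608.1 -163.9   10. ]
 [ 404.8 -207.    10. ]
 [ 318.2  179.7   10. ]]
102.46382003974914 102.62308871471797 399.80227111102533 207.76824737584764 [463.22791747   8.8140547   10.        ]
pivot [525.24264765 129.89485564  52.        ]
pin [484.74378024 180.40472918  84.        ]
roll1 [508.37689231 -51.00262266  89.        ]
roll2 [447.01707392 -64.09735586  89.        ]
yel [381.1635275  -18.84378617  65.        ]
collar [356.36410069 144.93492778  26.        ]
s pivot [524.18403407 134.02357724  52.        ]
s pintop [486.92056085 184.30934796  84.        ]
s roll1 [508.79372272 -47.80771561  89.        ]
s roll2 [447.45649568 -61.78393465  89.        ]
s yel [380.67375361 -15.59891581  65.        ]
s collar [354.45635242 149.68249339  26.        ]
[[ 319.59043691  184.19574192   10.        ]
 [ 522.54358478  228.69733043   10.        ]
 [ 609.05120865 -158.91968172   10.        ]
 [ 405.30658386 -204.00470874   10.        ]]
```

Call:
carry_out([
  [[1, 330, -678, 0, 0, 0, -59.5], [1, 330, -678, 0, 0, 0, -59.5], [1, 330, -678, 0, 0, 0, -59.5], [1, 330, -678, 0, 0, 0, -59.5], [1, 330, -678, 0, 0, 0, -59.5], [1, 330, -678, 0, 0, 0, -59.5], [1, 330, -678, 0, 0, 0, -59.5], [1, 330, -678, 0, 0, 0, -59.5], [1, 330, -678, 0, 0, 0, -59.5], [1, 330, -678, 0, 0, 0, -59.5], [1, 330, -678, 0, 0, 0, -59.5], [1, 330, -678, 0, 0, 0, -59.5], [1, 330, -678, 0, 0, 0, -59.5], [1, 330, -678, 0, 0, 0, -59.5], [1, 330, -678, 0, 0, 0, -59.5], [1, 330, -678, 0, 0, 0, -59.5], [1, 330, -678, 0, 0, 0, -59.5], [1, 330, -678, 0, 0, 0, -59.5], [1, 330, -678, 0, 0, 0, -59.5], [1, 330, -678, 0, 0, 0, -59.5]],
], squeeze=60)

```text
time_s: 1.82
position: [0.5001, -0.1567, 0.2523]
tool_rot: [[0.214, -0.001, 0.977], [-0.977, 0.001, 0.214], [-0.001, -1.0, -0.001]]
ft_force: [-0.8, 1.1, 0.1]
grip_width: 0.0001
```

Run:
```python
from h import *
s=env.observe();print(s['time_s'],s['position'],s['tool_rot'].round(3),s['ft_force'],s['grip_width'],env.tip_reach,s['q'])
snap('wrist','w1')
```

```text
1.8167 [ 0.50010366 -0.15674316  0.25234944] [[ 0.214 -0.001  0.977]
 [-0.977  0.001  0.214]
 [-0.001 -1.    -0.001]] [-0.80993775  1.10222264  0.14621012] 0.00012898277992283392 0.022 [-3.03565621e+01  1.92789812e+01  7.84481002e+01 -2.69335246e-03
  8.23571827e+01 -4.27167132e+01]
```

View pics/w1.png

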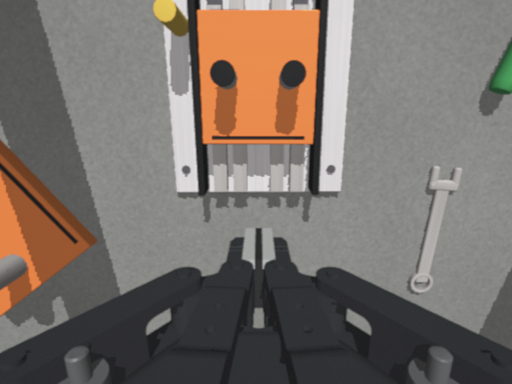

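The wrist view shows the fingertips at about (258,235), in line with the board's middle at (260,80) and square to it. The rear edge is near row 144. I use this view as a second measurement of the edge and fences.

Run:
```python
from h import *
d=load('w1')
e=np.array([-.2164,.9763]);f=np.array([-.9763,-.2164]);o=np.array([463.7,10.5])
for n,u,v,z in (('rearL',203,144,.049),('rearR',314,144,.049),('front L',199,10,.049),('frontR',319,10,.049),('r1',222,74,.089),('r2',292,73,.089),('bedL',177,191,.01),('bedR',341,191,.01)):
    p=ray(d,u,v,z)[:2]*1000; print(n,p.round(1),((p-o)@e).round(1),((p-o)@f).round(1))
```

```text
rearL [ 434.7 -136.5] -137.3 60.1
rearR [ 552.4 -110.6] -137.5 -60.4
front L [409.4 -10. ] -8.2 57.5
frontR [523.2  15. ] -8.5 -59.1
r1 [447.4 -66. ] -71.1 32.5
r2 [508.4 -51.7] -70.4 -30.2
bedL [ 406.1 -207.4] -200.2 103.4
bedR [ 609.3 -162.6] -200.5 -104.7
```

Call:
carry_out([
  [[1, 0, 0, -30, 0, 0, 0], [1, 0, 0, -65, 0, 0, 0], [1, 0, 0, -100, 0, 0, 0], [1, 0, 0, -135, 0, 0, 0], [1, 0, 0, -165, 0, 0, 0], [1, 0, 0, -185, 0, 0, 0], [1, 0, 0, -196, 0, 0, 0], [1, 0, 0, -200, 0, 0, 0], [1, -0.9, 3.9, -200, 0, 0, 0], [1, -1.7, 7.8, -200, 0, 0, 0], [1, -2.6, 11.7, -200, 0, 0, 0], [1, -3.5, 15.6, -200, 0, 0, 0], [1, -4.1, 18.5, -200, 0, 0, 0], [1, -4.5, 20.5, -200, 0, 0, 0], [1, -5, 22.5, -200, 0, 0, 0], [1, -5.4, 24.4, -200, 0, 0, 0], [1, -6.1, 27.3, -200, 0, 0, 0], [1, -6.7, 30.3, -200, 0, 0, 0], [1, -7.4, 33.2, -200, 0, 0, 0], [1, -8, 36.1, -200, 0, 0, 0]],
])

```text
time_s: 3.53
position: [0.4918, -0.1187, 0.0535]
tool_rot: [[0.217, 0.0, 0.976], [-0.976, -0.0, 0.217], [0.0, -1.0, 0.0]]
ft_force: [0.2, -3.7, 2.9]
grip_width: -0.0001
```

Call:
carry_out([
  [[1, -0.9, 3.9, -1, 0, 0, 0], [1, -1.7, 7.8, -1, 0, 0, 0], [1, -2.6, 11.7, -1, 0, 0, 0], [1, -3.5, 15.6, -1, 0, 0, 0], [1, -4.3, 19.5, -1, 0, 0, 0], [1, -5.2, 23.4, -1, 0, 0, 0], [1, -6.1, 27.3, -1, 0, 0, 0], [1, -6.9, 31.2, -1, 0, 0, 0], [1, -7.8, 35.1, -1, 0, 0, 0], [1, -8.7, 39.1, -1, 0, 0, 0], [1, -9.5, 43, -1, 0, 0, 0], [1, -10.4, 46.9, -1, 0, 0, 0], [1, -11.3, 50.8, -1, 0, 0, 0], [1, -12.1, 54.7, -1, 0, 0, 0], [1, -13, 58.6, -1, 0, 0, 0], [1, -13.9, 62.5, -1, 0, 0, 0], [1, -14.7, 66.4, -1, 0, 0, 0], [1, -15.6, 70.3, -1, 0, 0, 0], [1, -16.4, 73.5, -1, 0, 0, 0], [1, -17, 76, -1, 0, 0, 0]],
])

```text
time_s: 5.2
position: [0.4746, -0.0423, 0.0523]
tool_rot: [[0.217, -0.0, 0.976], [-0.976, 0.0, 0.217], [-0.0, -1.0, -0.0]]
ft_force: [0.4, -0.8, -0.9]
grip_width: -0.0
```

Run:
```python
from h import *
d=snap('top','t2')
p=env.observe()['position'][:2]*1000
e=np.array([-.2164,.9763]);f=np.array([-.9763,-.2164]);o=np.array([463.7,10.5])
print((p-o)@e,(p-o)@f)
cv2.imwrite('pics/t2c.png',cv2.resize(cv2.imread('pics/t2.png')[145:260,170:335],None,fx=4.8,fy=4.8,interpolation=2))
```

```text
-53.62656619647816 0.8421370749414994
```

View pics/t2c.png

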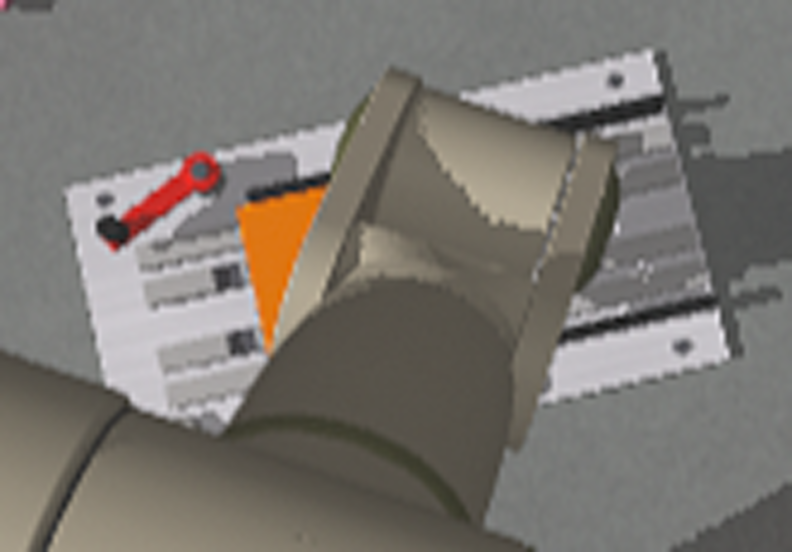

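Board front is now near crop (257,278), about 27 mm short of the home position. From here I go slower.

Call:
carry_out([
  [[1, -0.4, 2, 0, 0, 0, 0], [1, -0.9, 3.9, 0, 0, 0, 0], [1, -1.3, 5.9, 0, 0, 0, 0], [1, -1.7, 7.8, 0, 0, 0, 0], [1, -2.2, 9.8, 0, 0, 0, 0], [1, -2.6, 11.7, 0, 0, 0, 0], [1, -3, 13.7, 0, 0, 0, 0], [1, -3.5, 15.6, 0, 0, 0, 0], [1, -3.7, 16.6, 0, 0, 0, 0], [1, -3.9, 17.6, 0, 0, 0, 0], [1, -4.1, 18.5, 0, 0, 0, 0], [1, -4.3, 19.5, 0, 0, 0, 0], [1, -4.5, 20.5, 0, 0, 0, 0], [1, -4.8, 21.5, 0, 0, 0, 0], [1, -5, 22.5, 0, 0, 0, 0], [1, -5.2, 23.4, 0, 0, 0, 0]],
])

```text
time_s: 6.58
position: [0.4696, -0.0193, 0.0523]
tool_rot: [[0.217, 0.0, 0.976], [-0.976, -0.0, 0.217], [0.0, -1.0, 0.0]]
ft_force: [0.6, -3.3, -0.0]
grip_width: 0.0
```

```bash
cat > p.py <<'E'
from h import *
s=env.observe()
p=s['position'][:2]*1000
e=np.array([-.2164,.9763]);f=np.array([-.9763,-.2164]);o=np.array([463.7,10.5])
print(s['time_s'],(p-o)@e,(p-o)@f,s['position'][2],'F ex,ey,z',s['ft_force'][:2]@e,s['ft_force'][:2]@f,s['ft_force'][2])
E
python3 p.py
```

```text
6.5833 -30.36163270448685 0.7200438499308666 0.05234473227248199 F ex,ey,z -3.3858898086473186 0.09965814507665172 -0.0390708677272833
```

Call:
carry_out([
  [[1, -0.2, 0.7, 0, 0, 0, 0], [1, -0.3, 1.4, 0, 0, 0, 0], [1, -0.5, 2.1, 0, 0, 0, 0], [1, -0.6, 2.8, 0, 0, 0, 0], [1, -0.8, 3.5, 0, 0, 0, 0]],
])

```text
time_s: 7.0
position: [0.4688, -0.0159, 0.0523]
tool_rot: [[0.217, 0.0, 0.976], [-0.976, -0.0, 0.217], [0.0, -1.0, 0.0]]
ft_force: [0.1, -2.8, 0.8]
grip_width: 0.0001
```

```bash
python3 p.py
python3 - <<'E'
from h import *
snap('scene','s3'); snap('wrist','w3')
a=cv2.imread('pics/s3.png')[125:265,175:325]; b=cv2.imread('pics/w3.png')
cv2.imwrite('pics/s3c.png',cv2.resize(a,None,fx=4,fy=4,interpolation=2))
E
```

```text
7.0 -26.826688655911468 0.7351753204625382 0.052338500422380425 F ex,ey,z -2.7806909902508354 0.5416737973144718 0.7603995664941665
```

View pics/s3c.png

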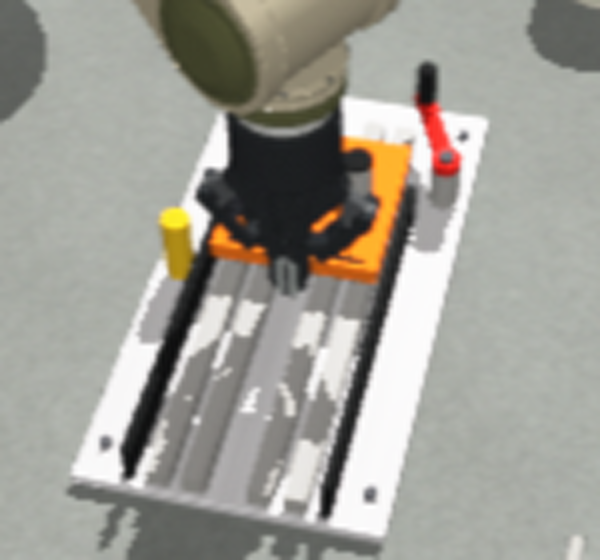

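View pics/w3.png

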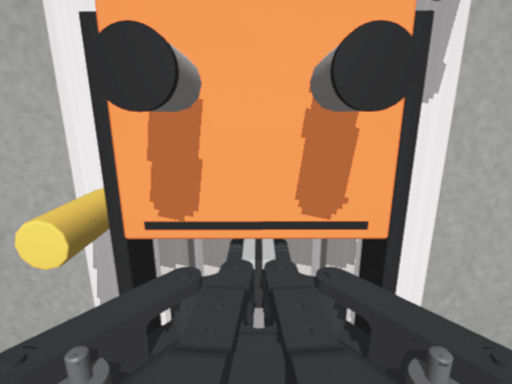

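Force is still the sliding 3 N and the board still sits high (its rear edge is above the fence tops), so it hasn't dropped yet. I'll creep on.

Call:
carry_out([
  [[1, -0.1, 0.6, 0, 0, 0, 0], [1, -0.3, 1.2, 0, 0, 0, 0], [1, -0.4, 1.8, 0, 0, 0, 0], [1, -0.5, 2.4, 0, 0, 0, 0], [1, -0.6, 2.8, 0, 0, 0, 0]],
])

```text
time_s: 7.52
position: [0.4682, -0.013, 0.0523]
tool_rot: [[0.217, 0.0, 0.976], [-0.976, -0.0, 0.217], [0.0, -1.0, 0.0]]
ft_force: [1.3, -2.6, 0.7]
grip_width: 0.0002
```

```bash
python3 p.py
python3 - <<'E'
from h import *
snap('wrist','w4')
E
```

```text
7.5167 -23.940554150999166 0.7278544222977885 0.052333237514875786 F ex,ey,z -2.86677793526907 -0.6938769646615982 0.7116233367794573
```

View pics/w4.png

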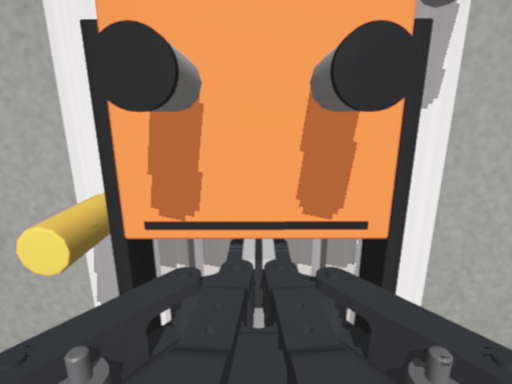

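Run:
```python
from h import *
d=load('w4')
e=np.array([-.2164,.9763]);f=np.array([-.9763,-.2164]);o=np.array([463.7,10.5])
for z in (.041,.049):
  a=ray(d,125,239,z)*1000;b=ray(d,388,239,z)*1000
  print(z,(a[:2]-o)@e,(b[:2]-o)@e,np.linalg.norm(a-b))
  a=ray(d,120,60,z+.04)*1000
```

```text
0.041 -16.40448484280624 -16.26515871951892 126.70112352158304
0.049 -12.835440724427578 -12.704587825119262 118.9956984895593
```

Run:
```python
from h import *
d=load('top0');s=load('scene0')
e=np.array([-.2164,.9763]);f=np.array([-.9763,-.2164]);o=np.array([463.7,10.5])
for u,v in ((227,275),(241,342),(355,208),(387,345),(214,275),(240,275),(201,170)):
    p=ray(d,170+u/4.8-.5,145+v/4.8-.5,.025 if v>171 else .052)[:2]*1000;print((p-o)@e,(p-o)@f)
for u,v in ((308,138),(372,150)):
    p=ray(s,185+u/4.6-.5,135+v/4.6-.5,.025)[:2]*1000;print('s',(p-o)@e,(p-o)@f)
```

```text
104.33288603274092 -20.065670007406798
104.6994319219333 24.263794013086738
14.087645754375812 -43.737256193655725
13.627777033639537 47.36577902310625
112.54507783744143 -21.982057232772064
96.12480798068607 -18.150242762422646
103.24736860625266 -85.92113365936531
s 109.06480303747152 19.563745235804877
s 107.51124040855963 -24.247675330749747
```

Notch gaps measure at x≈105 and x≈14 in my frame, so the seat is nearer 60 than 50 (the bed's origin isn't the plate's middle). The board is at 52, so I keep creeping.

Call:
carry_out([
  [[1, -0.2, 0.8, 0, 0, 0, 0], [1, -0.4, 1.6, 0, 0, 0, 0], [1, -0.5, 2.4, 0, 0, 0, 0], [1, -0.7, 3.2, 0, 0, 0, 0], [1, -0.9, 4, 0, 0, 0, 0], [1, -1.0, 4.6, 0, 0, 0, 0], [1, -1.1, 5.1, 0, 0, 0, 0]],
])

```text
time_s: 8.15
position: [0.4669, -0.0078, 0.0522]
tool_rot: [[0.217, -0.0, 0.976], [-0.976, 0.0, 0.217], [-0.0, -1.0, -0.0]]
ft_force: [-0.2, -1.7, -1.7]
grip_width: 0.0004
```

```bash
python3 p.py
```

```text
8.15 -18.56481182771817 0.8560206783368391 0.052211952592737546 F ex,ey,z -1.6352666888043057 0.5294387328071514 -1.689671065914665
```

Run:
```python
from h import *
snap('wrist','w5')
```

```text
(no output)
```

View pics/w5.png

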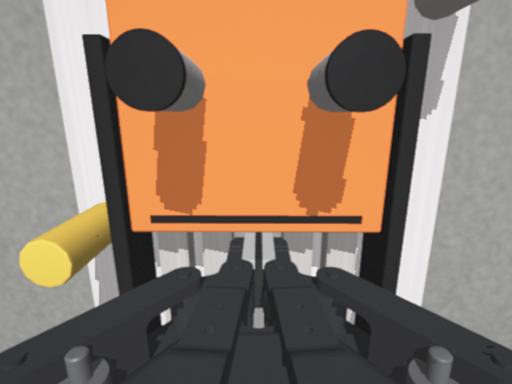

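The board has dropped: the rear edge now spans (132–382, 231), 120.4 mm wide at 41 mm height, and the front scales alike, so it is level. Retreat and look at the board and latch.

Call:
carry_out([
  [[1, 0.7, -3, 0, 0, 0, 0], [1, 2, -9, 0, 0, 0, 0], [1, 3.2, -14.6, 0, 0, 0, 0], [1, 3.2, -14.6, 20, 0, 0, 0], [1, 3.2, -14.6, 60, 0, 0, 0], [1, 3.2, -14.6, 100, 0, 0, 0], [1, 0, 0, 140, 0, 0, 0], [1, -4, 18, 170, 0, 0, 0], [1, -8, 37, 200, 0, 0, 0], [1, -8, 37, 200, 0, 0, 0], [1, -8, 37, 200, 0, 0, 0]],
])

```text
time_s: 9.12
position: [0.4593, 0.0292, 0.2536]
tool_rot: [[0.218, 0.003, 0.976], [-0.976, -0.001, 0.218], [0.001, -1.0, 0.003]]
ft_force: [0.1, -0.0, 0.3]
grip_width: 0.0004
```

```bash
python3 p.py
python3 - <<'E'
from h import *
snap('wrist','w6');snap('scene','s6')
a=cv2.imread('pics/s6.png')[125:265,175:325]
cv2.imwrite('pics/s6c.png',cv2.resize(a,None,fx=4,fy=4,interpolation=2))
E
```

```text
9.1167 19.18371424850045 0.2516488561958097 0.2535574066945103 F ex,ey,z -0.03816484681863194 -0.13904517119525037 0.3362536645375739
```

View pics/w6.png

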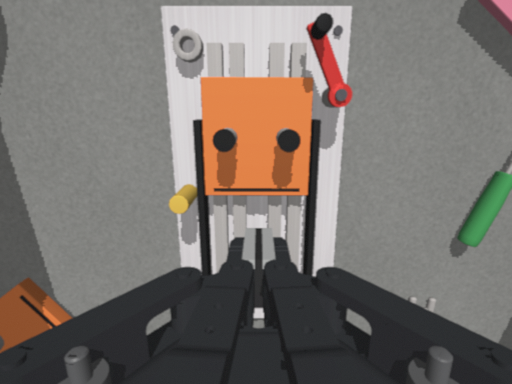

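View pics/s6c.png

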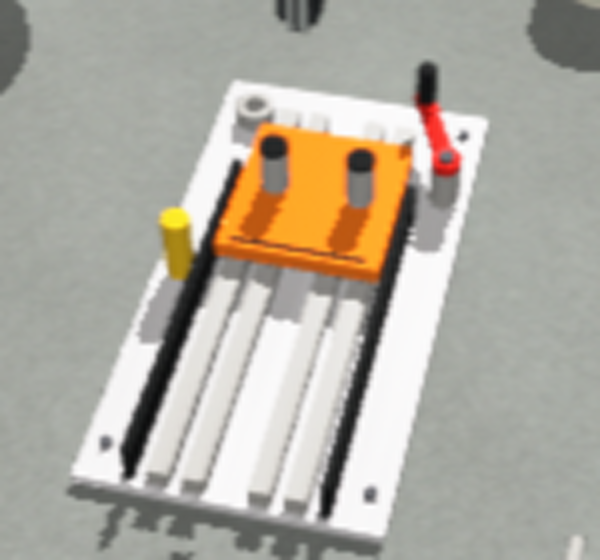

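The wrist view shows the board level between the fences at rows 78–195, pivot at (341,95), pin top at (322,22), and spares in place.

Run:
```python
from h import *
d=load('w6')
e=np.array([-.2164,.9763]);f=np.array([-.9763,-.2164]);o=np.array([463.7,10.5])
for n,u,v,z in (('rearL',205,195,.041),('rearR',310,195,.041),('frontL',202,78,.041),('frontR',312,78,.041),('pivot',341,95,.052),('pintop',322,22,.084),('r1',224,140,.081),('r2',289,140,.081),('bedF',163,7,.01),('bedF',351,7,.01)):
    p=ray(d,u,v,z)[:2]*1000; print(n,p.round(1),((p-o)@e).round(1),((p-o)@f).round(1))
```

```text
rearL [405.7 -10.1] -7.6 61.1
rearR [525.5  16.6] -7.4 -61.7
frontL [380.5 115.5] 120.5 58.5
frontR [493.7 140.9] 120.8 -57.5
pivot [525.8 130. ] 103.2 -86.5
pintop [483.8 181.2] 162.3 -56.5
r1 [418.9  61.5] 59.5 32.7
r2 [481.   75.4] 59.6 -30.9
bedF [320.9 179.5] 195.9 102.8
bedF [520.5 224.5] 196.6 -101.8
```

Run:
```python
import numpy as np
e=np.array([-.2164,.9763]);f=np.array([-.9763,-.2164]);o=np.array([463.7,10.5])
P=np.array([105,-86.])
def c(t,off,):
    t=np.radians(t);q=P+65*np.array([np.cos(t),np.sin(t)])+off*np.array([np.sin(t),-np.cos(t)]);return o+q[0]*e+q[1]*f
cur=np.array([459.3,29.2])
h=c(26,28);print('hover',h,h-cur)
for t in list(range(26,93,4))+[88,89,90,91]: print(t,(c(t,19)-h).round(1),t-26)
```

```text
hover [506.39216427 199.92225413] [ 47.09216427 170.72225413]
26 [-7.  -5.6] 0
30 [-11.4  -7.5] 4
34 [-15.5  -9.8] 8
38 [-19.5 -12.3] 12
42 [-23.3 -15.1] 16
46 [-26.9 -18.1] 20
50 [-30.3 -21.4] 24
54 [-33.5 -25. ] 28
58 [-36.4 -28.7] 32
62 [-39.  -32.6] 36
66 [-41.4 -36.7] 40
70 [-43.4 -41. ] 44
74 [-45.2 -45.4] 48
78 [-46.6 -49.9] 52
82 [-47.7 -54.5] 56
86 [-48.5 -59.1] 60
90 [-49.  -63.8] 64
88 [-48.8 -61.5] 62
89 [-48.9 -62.6] 63
90 [-49.  -63.8] 64
91 [-49.1 -65. ] 65
```

Move to the approach point, turn −64°, and then descend beside the pin, in front of it.

Call:
carry_out([
  [[1, 10, 36, 0, 0, 0, -7], [1, 20, 72, 0, 0, 0, -14], [1, 30, 108, 0, 0, 0, -21], [1, 40, 145, 0, 0, 0, -28], [1, 47, 171, 0, 0, 0, -35], [1, 47, 171, 0, 0, 0, -42], [1, 47, 171, 0, 0, 0, -49], [1, 47, 171, 0, 0, 0, -56], [1, 47, 171, 0, 0, 0, -63], [1, 47, 171, 0, 0, 0, -64], [1, 47, 171, -30, 0, 0, -64], [1, 47, 171, -60, 0, 0, -64], [1, 47, 171, -90, 0, 0, -64], [1, 47, 171, -90, 0, 0, -64]],
])

```text
time_s: 10.38
position: [0.5035, 0.1987, 0.1558]
tool_rot: [[-0.783, -0.013, 0.622], [-0.622, -0.002, -0.783], [0.011, -1.0, -0.006]]
ft_force: [-0.7, -0.2, -0.7]
grip_width: -0.0
```

```bash
python3 p.py
python3 - <<'E'
from h import *
print(env.observe()['position'],env.observe()['tool_rot'].round(3))
snap('scene','s7')
a=cv2.imread('pics/s7.png')[95:235,205:355]
cv2.imwrite('pics/s7c.png',cv2.resize(a,None,fx=4,fy=4,interpolation=2))
E
```

```text
10.3833 175.0868656902672 -79.58912313464867 0.15582775038896712 F ex,ey,z -0.007434805421744184 0.6994143168819417 -0.723233872054029
[0.50351444 0.19866215 0.15582775] [[-0.783 -0.013  0.622]
 [-0.622 -0.002 -0.783]
 [ 0.011 -1.    -0.006]]
```

View pics/s7c.png

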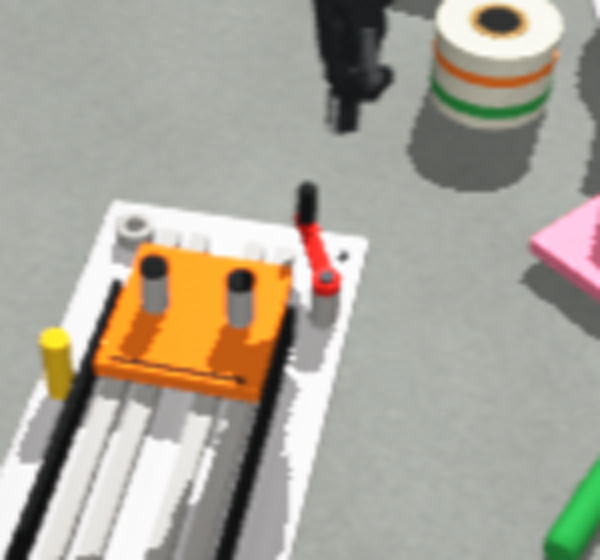

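Call:
carry_out([
  [[1, 0, 0, -30, 0, 0, 0], [1, 0, 0, -60, 0, 0, 0], [1, 0, 0, -60, 0, 0, 0], [1, 0, 0, -60, 0, 0, 0], [1, 0, 0, -60, 0, 0, 0]],
])

```text
time_s: 10.85
position: [0.5073, 0.2, 0.1044]
tool_rot: [[-0.783, 0.003, 0.623], [-0.623, 0.0, -0.783], [-0.003, -1.0, 0.001]]
ft_force: [-0.7, 0.6, -0.0]
grip_width: 0.0
```

Call:
carry_out([
  [[1, 0, 0, -14, 0, 0, 0], [1, 0, 0, -24, 0, 0, 0], [1, 0, 0, -24, 0, 0, 0], [1, -4, -3, -24, 0, 0, 0], [1, -8, -5.6, -24, 0, 0, 0], [1, -10, -6.5, -24, 0, 0, 2], [1, -12.3, -7.5, -24, 0, 0, 4], [1, -14.3, -8.6, -24, 0, 0, 6], [1, -16.4, -9.8, -24, 0, 0, 8], [1, -18.4, -11, -24, 0, 0, 10], [1, -20.4, -12.3, -24, 0, 0, 12], [1, -22.3, -13.7, -24, 0, 0, 14], [1, -24.2, -15.1, -24, 0, 0, 16], [1, -26, -16.6, -24, 0, 0, 18], [1, -27.8, -18.1, -24, 0, 0, 20]],
])

```text
time_s: 12.1
position: [0.4781, 0.1818, 0.0792]
tool_rot: [[-0.521, 0.001, 0.854], [-0.854, 0.0, -0.521], [-0.001, -1.0, 0.001]]
ft_force: [0.1, 0.9, -0.7]
grip_width: -0.0004
```

```bash
python3 p.py
python3 - <<'E'
from h import *
snap('scene','s8')
a=cv2.imread('pics/s8.png')[95:235,205:355]
cv2.imwrite('pics/s8c.png',cv2.resize(a,None,fx=4,fy=4,interpolation=2))
E
```

```text
12.1 164.15343288904361 -51.18196849022859 0.07918594226616629 F ex,ey,z 0.8161734280615218 -0.3161346026947494 -0.6790432193490408
```

View pics/s8c.png

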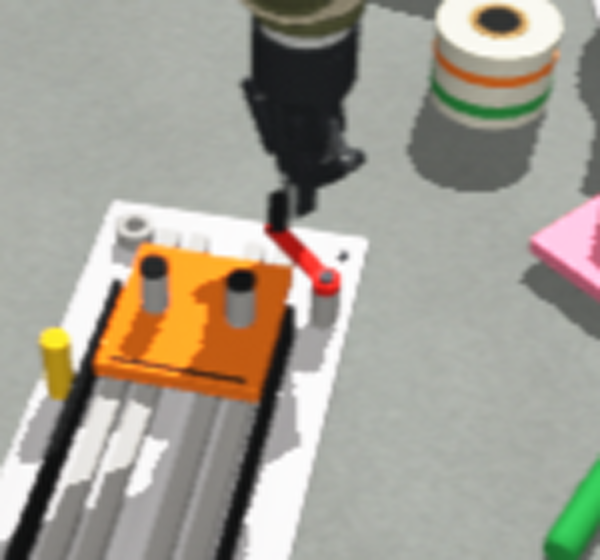

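The scene view shows the pin at crop (278,210), moving with the finger; the bar has turned and the board is unmoved. Continue to about 86°.

Call:
carry_out([
  [[1, -1.7, -1.6, 0, 0, 0, 2], [1, -3.4, -3.3, 0, 0, 0, 4], [1, -5, -5.1, 0, 0, 0, 6], [1, -6.6, -6.9, 0, 0, 0, 8], [1, -8.1, -8.7, 0, 0, 0, 10], [1, -9.5, -10.6, 0, 0, 0, 12], [1, -10.8, -12.5, 0, 0, 0, 14], [1, -12.1, -14.5, 0, 0, 0, 16], [1, -13.3, -16.5, 0, 0, 0, 18], [1, -14.5, -18.6, 0, 0, 0, 20], [1, -15.5, -20.7, 0, 0, 0, 22], [1, -16.5, -22.9, 0, 0, 0, 24], [1, -17.4, -25.1, 0, 0, 0, 26], [1, -18.3, -27.3, 0, 0, 0, 28], [1, -19, -29.5, 0, 0, 0, 30], [1, -19.7, -31.8, 0, 0, 0, 32], [1, -20.3, -34.1, 0, 0, 0, 34], [1, -20.8, -36.4, 0, 0, 0, 36], [1, -21.2, -38.7, 0, 0, 0, 38], [1, -21.6, -41, 0, 0, 0, 40]],
])

```text
time_s: 13.82
position: [0.4564, 0.1408, 0.0789]
tool_rot: [[0.149, 0.0, 0.989], [-0.989, 0.0, 0.149], [-0.0, -1.0, 0.0]]
ft_force: [-1.0, 1.5, 0.8]
grip_width: -0.0001
```

```bash
python3 p.py
python3 - <<'E'
from h import *
snap('scene','s9')
a=cv2.imread('pics/s9.png')[115:225,215:325]
cv2.imwrite('pics/s9c.png',cv2.resize(a,None,fx=5.4,fy=5.4,interpolation=2))
E
```

```text
13.8167 128.83388266159903 -21.044681334993943 0.07891842823327581 F ex,ey,z 1.6431971764642583 0.6883659392976529 0.8121047884451046
```

View pics/s9c.png

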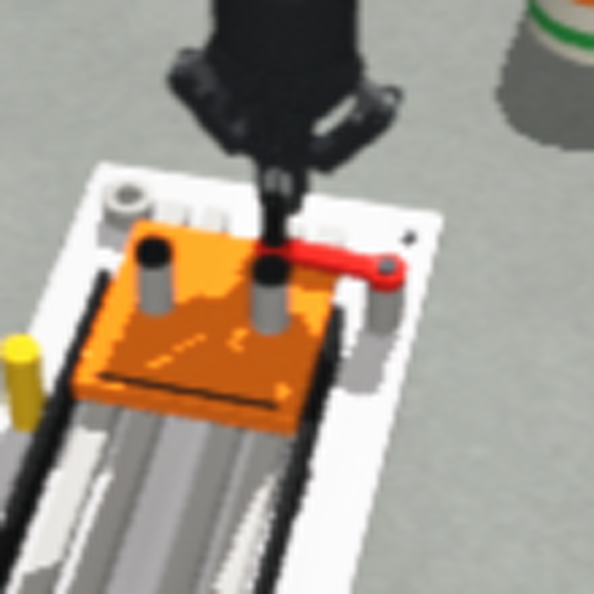

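Call:
carry_out([
  [[1, 0.1, -1.2, 0, 0, 0, 1], [1, 0.3, -2.4, 0, 0, 0, 2], [1, 0.5, -3.6, 0, 0, 0, 3], [1, 0.8, -4.7, 0, 0, 0, 4], [1, 0.8, -4.7, 0, 0, 0, 4]],
])

```text
time_s: 14.28
position: [0.4576, 0.136, 0.0784]
tool_rot: [[0.218, 0.0, 0.976], [-0.976, -0.0, 0.218], [0.0, -1.0, 0.0]]
ft_force: [0.0, 0.3, -0.9]
grip_width: 0.0001
```

```bash
python3 p.py
```

```text
14.2833 123.89598731713926 -21.188877914893865 0.07837267255910882 F ex,ey,z 0.3100233897818507 -0.11832420731164542 -0.8856417433090261
```

Call:
carry_out([
  [[1, -1, 6, 0, 0, 0, 0], [1, -4, 18, 0, 0, 0, 0], [1, -6, 28, 10, 0, 0, 0], [1, -6, 28, 50, 0, 0, 0], [1, -6, 28, 90, 0, 0, 0], [1, -6, 28, 130, 0, 0, 0], [1, 15, 0, 165, 0, 0, 0], [1, 25, -35, 190, 0, 0, 0], [1, 20, -70, 190, 0, 0, 0], [1, 20, -105, 190, 0, 0, 0], [1, 20, -105, 190, 0, 0, 0], [1, 20, -105, 190, 0, 0, 0], [1, 20, -105, 190, 0, 0, 0]],
])

```text
time_s: 15.37
position: [0.4774, 0.0317, 0.2682]
tool_rot: [[0.216, -0.0, 0.976], [-0.976, 0.0, 0.216], [-0.0, -1.0, -0.0]]
ft_force: [-0.6, 0.4, -0.6]
grip_width: -0.0001
```

```bash
python3 p.py
python3 - <<'E'
from h import *
snap('wrist','w10');snap('scene','s10')
a=cv2.imread('pics/s10.png')[115:225,215:325]
cv2.imwrite('pics/s10c.png',cv2.resize(a,None,fx=5.4,fy=5.4,interpolation=2))
E
```

```text
15.3667 17.74845335358202 -17.939737096730447 0.2682007331637768 F ex,ey,z 0.5076892202406753 0.5479297509248783 -0.5550140000215903
```

View pics/w10.png

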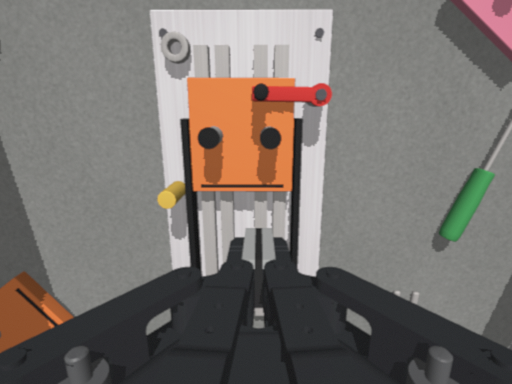

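View pics/s10c.png

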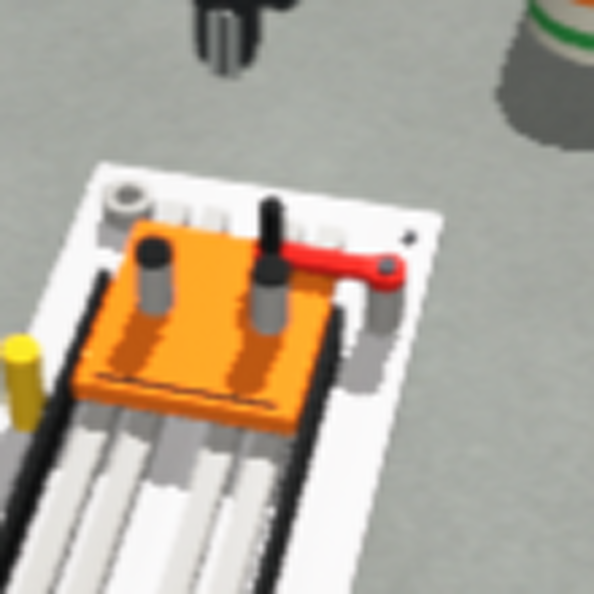

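Run:
```python
from m import *
d=load('w10')
e=np.array([-.2164,.9763]);f=np.array([-.9763,-.2164]);o=np.array([463.7,10.5])
L=lambda u,v,z:(lambda p:np.array([(p-o)@e,(p-o)@f]))(ray(d,u,v,z)[:2]*1000)
hsv=cv2.cvtColor(d['img'],cv2.COLOR_RGB2HSV)
m=(cv2.inRange(hsv,(0,170,90),(4,255,255))|cv2.inRange(hsv,(172,170,90),(180,255,255)))
m[:, :240]=0;m[:, 340:]=0;m[:70]=0;m[115:]=0
# bar: columns 275..305, centre of rows
pts=[]
for u in range(274,306):
    r=np.where(m[:,u])[0]
    if len(r): pts.append(L(u,r.mean(),.052))
pts=np.array(pts);k=np.polyfit(pts[:,1],pts[:,0],1);print('bar dx/dy',k,'angle',90-np.degrees(np.arctan(k[0])),len(pts))
mo=maskc(d,(8,130,60),(20,255,255),(180,300,70,195))
def edge(cols,first):
    a=[]
    for u in cols:
        r=np.where(mo[:,u])[0]
        if len(r): a.append(L(u,r[0] if first else r[-1],.041))
    a=np.array(a); k=np.polyfit(a[:,1],a[:,0],1);print(first,k,np.degrees(np.arctan(k[0])),np.median(a[:,0]))
edge(range(194,246),True);edge(range(194,290),False)
for n,u,v,z in (('pivot',321,95,.052),('pintop',261,92,.084)): print(n,L(u,v,z))
P=np.array([524.7,132])
s=load('s10')
for n,u,v,z in (('pivot',388,267,.052),('pintop',271,205,.084)):
    p=ray(s,215+u/5.4-.5,115+v/5.4-.5,z)[:2]*1000;print('s',n,(p-o)@e,(p-o)@f)
for u,v,z in ((190,191,.041),(292,191,.041),(189,79,.041),(294,79,.041)):print(L(u,v,z))
```

```text
bar dx/dy [1.87908088e-02 1.04953699e+02] angle 88.9234926503917 32
True [-6.87745812e-04  1.21093167e+02] -0.03940492617363403 121.0765284497206
False [-2.67031407e-03 -6.41349427e+00] -0.1529973625921876 -6.378945050935272
pivot [102.74294124 -86.40894247]
pintop [103.69407522 -21.19362361]
s pivot 107.46592836358299 -87.42970150889559
s pintop 107.74820136094719 -21.54503213986319
[-7.67992038 64.41109939]
[ -7.59162247 -59.63146673]
[120.0205426   57.85625514]
[120.10018479 -57.91300072]
```

Run:
```python
from rig import env
print(env.close_job())
```

```text
the job is handed in; nothing more can be done
None
```

I pushed the orange board along its rails until it dropped into its notches. I then turned the latch by its pin until it lay across the board's front end, and handed the job in at about 15.5 s of the 48 s allowed.

**Board:**
- The wrist view just after the drop gave a rear-edge width of 120.4 mm when read at the home height of 41 mm. The board's sides were parallel to the bed, so it looked level.
- I didn't push it on against the notch walls to feel the hard stop. The drop rests on the wrist view and on the pushing force easing from about 3 N to 1.6 N.

**Latch:**
- A line fitted to the red bar gave 88.9°. The pin-to-pivot direction gave about 89–90° in both views.
- The arm was clear of everything at hand-in. In the last views the spare roller, collar, label roll and driver were where they started; the hub, cleaner and spanner weren't rechecked.

**Checks that disagreed:**
- I first took the bed's origin as the middle of its base plate. The notch gaps put the seat about 10 mm further forward, and the board dropped there.
- The top, scene and wrist views differed by 2–5 mm along the bed.

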